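# Hang the nested swarf scoops on the bench hook

### The job

Hang the three swarf scoops from the wooden rack on the bench hook, the large yellow one first, then the medium green one, then the small red one, so that they nest into each other with their open sides facing the hook's tip. Set each one gently onto the hook, slide it along until it meets the stop or the scoop before it, press it home there with a light, steady push of about 8 N for about a second (never 20 N or more), and only then fetch the next. Leave all three hanging there close together, and leave the other things on the bench alone.

Things in the scene. Friction and masses are not known exactly. Their poses are not given: they have to be found in the camera images.
- large: Large yellow scoop, 0.2 to 0.37 kg. Origin: in its eye, where the hook arm's axis runs when it hangs. z up the handle; +x from the pan's open side to its closed back, the way it goes onto the hook. Black eye block x -11 to +11, 30 mm wide, z -27 to +14. Neck 10 x 14 mm. Pan 96 mm wide (y), z -127 to -43, x -11 to +23 mm, walls 3 mm. Stands upright on the pan's edge in the rack, yaw as the rack.
- large_grip (a point): Point on the large scoop's grip, 44 mm above its origin; its axes are the scoop's. The grip is an upright flat post on top of the eye block, 22 mm wide (y), 9 mm thick (x), from 30 mm below this point to 18 mm above. Pinch it from above across its width (along y), so that the fingers stay clear of the next scoop's grip 22 mm away. The medium and small grips are the same.
- medium: Medium green scoop, 0.16 to 0.29 kg; eye block, grip, origin and axes as the large one. Pan 78 mm wide, z -118 to -52, x -11 to +23 mm. Nested, the eye blocks touch face to face, its origin lies 22 mm to the -x side of the large one's and its pan is inside the large pan, 6 mm to spare all round.
- medium_grip (a point): Point on the medium scoop's grip, 44 mm above its origin. All three eyes alike: a passage along x through the 22 mm thick eye block, 16 mm wide (y), floor 22 mm below the scoop's origin, its roof an inverted V that centres itself on the 8 mm hook arm.
- small: Small red scoop, 0.12 to 0.23 kg; eye block, grip, origin and axes as the large one. Pan 60 mm wide, z -109 to -61, x -11 to +23 mm. Nested, its origin lies 22 mm to the -x side of the medium one's, its pan inside the medium pan, 6 mm to spare all round.
- small_grip (a point): Point on the small scoop's grip, 44 mm above its origin; axes as the scoop's.
- rack: Fixed plywood rack, 185 (x) by 114 (y) mm; origin on the bench 30 mm to the +x side of its centre. Three slots in a row along its x, 60 mm apart, walls up to 30 mm above the bench; one scoop stands in each, in any order. Lift a scoop at least 30 mm to clear it.
- hook (a point): Point on the hook arm's axis, 190 mm above the bench; x along the arm from tip to post, z up. Arm: level steel rod, 8 mm diameter, x -86 to +60 mm. On it a black rubber disc, 40 mm diameter, the stop: its front face is somewhere from x +8 to +32 (differs each time, not measured: feel for it); the large scoop is home with its origin 11 mm before that face. It gives 1 mm per 6 N and springs back.
- hook_entry (a point): Point on the arm's axis 65 mm towards the tip from the hook point, axes the same. Carry each scoop over the tip with its origin about 13 mm above the arm's axis (9 to 18 clears), lower it with its origin here, clear of the tip and of hung scoops, until the eye's roof bears on the arm (origin on the axis), then slide it towards +x; bearing down makes it drag.
- hook_tip (a point): Top of the hook's upturned tip, 13 mm above the arm's axis and 86 mm in front of the hook point; the tip is an 8 mm rod.
- stand: Fixed stand that carries the hook; origin on the bench, 50 mm to the tip's side of the hook point; +x from the hook's tip to its post. Steel base 150 by 110 by 12 mm, x -15 to +135; green post 16 by 20 mm at x +116, 202 mm tall.
- tin: Small aluminium tin, 42 mm diameter, 45 mm tall, standing on the bench; origin under its centre. Leave alone.
- blank: Turned brass part, stepped, 40 mm diameter, 45 mm tall, standing; origin under its centre. Leave alone.
- chuckkey: Steel chuck key, T shape 100 by 70 mm, 12 mm thick, lying; origin under the middle of its shank. Leave alone.

How it is judged:
By the outcome, as a careful person would: the job done as asked, in the order asked, and still so for the second after the job is handed in, with the robot touching nothing.
It also fails if it takes over 72 s, if anything falls off the work surface, if the arm or the gripper's body presses on something with over 40 N, if the wrist force passes 120 N, or if a joint passes its speed limit or range.

### The arm

A 6-joint arm with a two-finger parallel gripper is mounted at the origin on the work surface. World frame = base frame: x ahead of the robot, y to its left, z up, the work surface at z = 0. Lengths are in m, angles in rad, forces in N, time in s.
With the tool pointing down it reaches from about 0.4 to 0.825 m from the base axis. Payload 7 kg.
Tool frame: the origin (TCP) lies on the mounting face of the last link; the fingertips stand 178 mm ahead of it and the grasp point (between the pads) lies 159 mm ahead of it; z points along the fingers, y is the line along which they close (so a half turn about z gives the same grasp; the last joint's range is limited). The gripper opens to 88 mm and grips with 3 to 60 N. Pads are 19 mm wide; open, the fingers measure 130 mm over their backs; the gripper's body (78 mm by 193 mm) begins 47 mm behind the grasp point.
Start: joints at [-0.912, 0.359, 0.012, 0, -1.224, -0.288], TCP at [0.245, -0.629, 0.405] pointing down, gripper open.
Joint ranges: [-3.07, 3.07], [-1.43, 2.12], [-1.02, 1.25], [-3.03, 1.67], [-3.05, -0], [-3.03, 3.03]. Speed limits (rad/s): [2.39, 2.39, 3.01, 3.14, 3.14, 3.14].

### API

Orientations are given as a rotation vector (axis times angle).
In Python, from bench import bot gives the robot as it stands.
- The arm moves only by the shell command python3 -m inch 'ROWS' [FORCE]. ROWS is JSON, a list of rows, each a list of 3 entries, a list of its own where there are three numbers: the shift along the tool's x, y, z in mm, then the turn, a rotation vector about the tool's x, y, z in rad, then the gripper command: -1 is fully open, 1 is shut, values between are in proportion. In form: [[[dx, dy, dz], [ax, ay, az], grip], ...]. A call has 1 to 5 rows; each row shifts and turns the commanded pose from where the row before left it, along the tool's axes as they then stand; what a row does not reach is not made up. A row lasts 1/10 s, in which the tool goes at most 50 mm and 8.59 degrees, less where a joint would pass 70% of its speed; a pose out of reach is approached as far as the arm can. A call is refused whole if a number of a shift passes 50 or a number of a turn 0.15, either way. A call with a gripper value outside its range is refused whole. The fingers move at their own pace and stop on an object; FORCE is the grip in N (left out, the last holds). Time passes only in rows, so rows that do not move let the fingers close. It gives the time, the measured TCP pose, the force, the opening and the grip force at its end, in the units of the state.
- bot.read_state(): the state, without advancing time (a new reading comes with each control period).
- bot.read_camera(name): name is "scene" or "top" or "wrist"; returns a dict with "image" (480x640x3 uint8, red, green, blue), "fx", "fy", "cx", "cy" (pixels), "eye" and "orientation" of the camera in the world. Camera axes: x right, y down, z forward; pixel columns grow to the right and rows downward; lengths in m; the calibration is good to about 2 mm. A picture is of the moment at which its call begins. There is no depth.
- bot.job_done(): hands the job in; it is judged then, once.
Trained networks look in a picture, given as the dict that the camera call returned (one of the last four; its "shot" number tells which), for a name from the list of things; names that differ only in an ending like _2 or _b are one class to them, and where a whole thing is asked for, a point or a joint stands for the part that bears it (a point fixed in the world has none). Each returns a list of dicts, best first, with "score" (0 to 1); they miss things now and then, are a little off and sometimes report something else, mostly with a low value. They report only what shows in the picture. A call takes as long as a camera call.
- bot.silhouettes(label, picture): "region" (480x640 bool, what is visible of it) and "bbox" ([centre column, centre row, width, height] in pixels, round what is visible of it).
The state is a dict: "t": time; "qpos": joint angles; "dq": joint speeds; "tau": joint torques, N m; "eef_pos": TCP position; "eef_rot": TCP orientation; "wrist_force": force on the tool from outside, world axes, zero at the start; "wrist_torque": the same for the moment, N m; "opening": finger opening in m; "grasp_force": force on a finger pad.
Only numpy, scipy, OpenCV 4.12 (cv2) and the standard library are available. Lean on these libraries where they do the work, as an engineer would, in place of code of your own. Each camera call takes 0.05 s, during which the arm holds its last target. There are 200 camera calls.

## Working session

There is one attempt and no reset: what is moved stays moved. The work goes in short steps, Python scripts to look and compute and a shell command to move; the robot and the scene stay as the last step left them, time stands still between calls to the robot, and variables do not carry over. Pictures are saved under pics/ and viewed, at most 10 in all, crops included, and the job is handed in when it is done.

```bash
mkdir -p pics; ls
cat > h.py <<'E'
import numpy as np, cv2
from scipy.spatial.transform import Rotation as R
from bench import bot
def Rc(p):
    o=np.array(p["orientation"]); return o if o.shape==(3,3) else (R.from_rotvec(o).as_matrix() if o.size==3 else R.from_quat(o).as_matrix())
def proj(p,X):
    c=(np.atleast_2d(X)-np.array(p["eye"]))@Rc(p)
    return np.c_[p["fx"]*c[:,0]/c[:,2]+p["cx"],p["fy"]*c[:,1]/c[:,2]+p["cy"]]
def onplane(p,uv,z):
    uv=np.atleast_2d(uv); d=np.c_[(uv[:,0]-p["cx"])/p["fx"],(uv[:,1]-p["cy"])/p["fy"],np.ones(len(uv))]@Rc(p).T
    e=np.array(p["eye"]); return e+d*((z-e[2])/d[:,2])[:,None]
def save(p,n): cv2.imwrite("pics/"+n,cv2.cvtColor(p["image"],cv2.COLOR_RGB2BGR))
E
python3 - <<'E'
from h import *
s=bot.read_state(); print({k:np.round(v,3) for k,v in s.items()})
for n in("scene","top"):
    p=bot.read_camera(n); save(p,n+"0.png"); print(n,p["eye"],p["orientation"],p["fx"],p["cx"],p["cy"])
    for l in["large","medium","small","rack","hook","stand","tin","blank","chuckkey"]:
        try: r=bot.silhouettes(l,p)
        except Exception as e: print(l,e); continue
        print(l,[(round(float(x["score"]),2),np.round(x["bbox"]).tolist()) for x in r[:2]])
E
```

```text
pics
{'t': np.float64(0.0), 'qpos': array([-0.912,  0.359,  0.011, -0.   , -1.224, -0.288]), 'dq': array([ 0.001, -0.001, -0.   , -0.   ,  0.001, -0.   ]), 'tau': array([-0.0000e+00, -5.8271e+01,  2.9305e+01,  6.9970e+00,  7.0000e-03,
       -0.0000e+00]), 'eef_pos': array([ 0.245, -0.629,  0.404]), 'eef_rot': array([ 5.790e-01, -3.087e+00, -3.000e-03]), 'wrist_force': array([-0.039,  0.291,  0.299]), 'wrist_torque': array([-0.009,  0.014, -0.004]), 'grasp_force': np.float64(0.0), 'opening': np.float64(0.088)}
scene [ 1.02958192 -0.21997374  0.75810043] [-2.25068164 -1.22619096  0.4096335 ] 540.9713251965245 323.1152267927004 227.0488543280696
large [(0.65, [366.0, 176.0, 58.0, 101.0])]
medium [(0.74, [317.0, 135.0, 42.0, 94.0]), (0.52, [214.0, 295.0, 90.0, 181.0])]
small [(0.75, [341.0, 157.0, 33.0, 90.0]), (0.56, [308.0, 271.0, 27.0, 31.0])]
rack [(0.92, [342.0, 199.0, 110.0, 85.0])]
hook [(0.66, [216.0, 296.0, 90.0, 192.0])]
stand [(0.57, [217.0, 295.0, 90.0, 189.0]), (0.23, [308.0, 271.0, 29.0, 35.0])]
tin [(0.78, [270.0, 214.0, 23.0, 37.0]), (0.49, [309.0, 270.0, 25.0, 35.0])]
blank [(0.82, [309.0, 270.0, 27.0, 39.0]), (0.45, [318.0, 137.0, 38.0, 90.0])]
chuckkey [(0.86, [343.0, 377.0, 52.0, 74.0])]
top [0.46647712 0.02255094 0.79084783] [-2.00968377  2.20516867 -0.22819023] 440.0542256458252 311.6402165530036 239.68258203330336
large [(0.72, [234.0, 278.0, 71.0, 32.0]), (0.48, [243.0, 352.0, 56.0, 29.0])]
medium [(0.7, [235.0, 312.0, 44.0, 28.0])]
small [(0.95, [236.0, 312.0, 46.0, 27.0])]
rack [(0.8, [244.0, 316.0, 75.0, 120.0])]
hook [(0.55, [417.0, 212.0, 79.0, 123.0])]
stand [(0.81, [416.0, 214.0, 76.0, 125.0]), (0.35, [243.0, 352.0, 55.0, 30.0])]
tin [(0.89, [324.0, 312.0, 25.0, 25.0])]
blank [(0.9, [316.0, 243.0, 20.0, 24.0])]
chuckkey [(0.79, [343.0, 157.0, 44.0, 50.0]), (0.34, [317.0, 242.0, 21.0, 26.0])]
```

View pics/scene0.png

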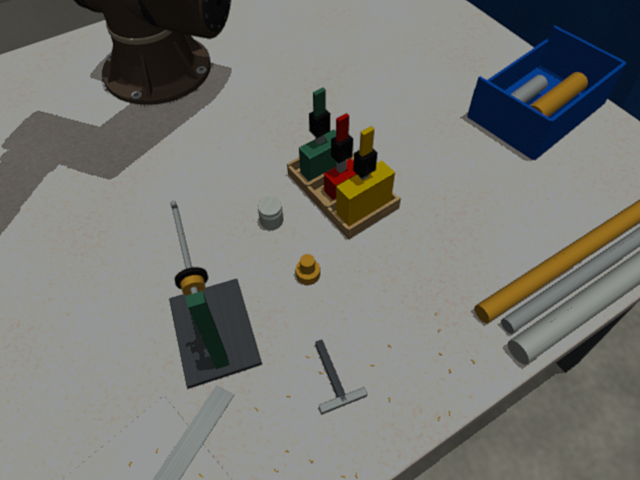

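View pics/top0.png

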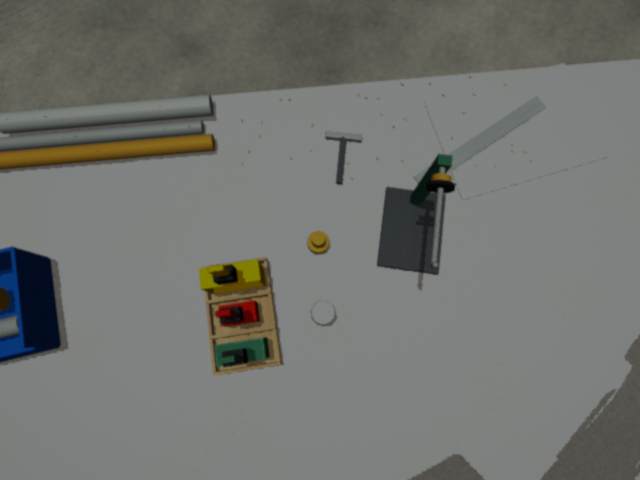

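The scene picture shows green, red and yellow scoops in the rack (around (320,135), (342,160), (366,180)). The hook tip is at (174,204) and the disc at (191,278). In the top picture yellow, red and green are at rows 275, 313 and 352. The hook tip is at (436,265), pointing towards the robot, with the disc at (440,183). Next I fit the box models to both views.

```bash
cat > fit.py <<'E'
from h import *
from scipy.optimize import minimize
def box(x,y,z):
    return np.array([[a,b,c] for a in x for b in y for c in z],float)/1000
def hull(img,uv,v):
    cv2.fillConvexPoly(img,cv2.convexHull(np.round(uv*16).astype(np.int32)),v,shift=4)
G=box((-4.5,4.5),(-11,11),(14,62)); B=box((-11,11),(-15,15),(-27,14))
def pan(w,a,b): return box((-11,23),(-w/2,w/2),(a,b))
PAN=dict(large=pan(96,-127,-43),medium=pan(78,-118,-52),small=pan(60,-109,-61))
NECK={k:box((-5,5),(-7,7),(v[:,2].max()*1000,-27)) for k,v in PAN.items()}
H0=dict(large=.127,medium=.118,small=.109); C=dict(large=1,medium=2,small=3)
def place(P,x,y,z,yaw):
    c,s=np.cos(yaw),np.sin(yaw); return P@np.array([[c,s,0],[-s,c,0],[0,0,1]])+[x,y,z]
def labels(p):
    h,s,v=[a.astype(int) for a in cv2.split(cv2.cvtColor(p["image"],cv2.COLOR_RGB2HSV))]
    L=np.zeros(h.shape,np.uint8)
    L[(h>18)&(h<35)&(s>180)&(v>60)]=1; L[(h>60)&(h<95)&(s>90)&(v>25)]=2; L[((h<9)|(h>170))&(s>170)&(v>50)]=3
    L[(v<40)&(L==0)]=4
    return L
def render(p,poses):
    img=np.zeros(p["image"].shape[:2],np.uint8); it=[]
    for k,(x,y,z,yaw) in poses.items():
        for P,c in((PAN[k],C[k]),(NECK[k],9),(B,4),(G,C[k])):
            Q=place(P,x,y,z,yaw); it.append((-np.linalg.norm(Q.mean(0)-p["eye"]),Q,c))
    for _,Q,c in sorted(it,key=lambda a:a[0]): hull(img,proj(p,Q),c)
    return img
E
cat > fit1.py <<'E'
from fit import *
ps=[bot.read_camera("scene"),bot.read_camera("top")]
import pickle; pickle.dump(ps,open("ps.pkl","wb"))
Ls=[labels(p) for p in ps]; crops=[(slice(75,245),slice(270,410)),(slice(250,380),slice(190,290))]
for L,c in zip(Ls,crops): print([(L[c]==i).sum() for i in range(5)])
uv={"large":(226,274),"small":(232,313),"medium":(238,355)}
def unpack(v):
    return {k:(v[2*i],v[2*i+1],H0[k]+v[7],v[6]) for i,k in enumerate(("large","medium","small"))}
def cost(v):
    e=0
    for p,L,c in zip(ps,Ls,crops):
        r=render(p,unpack(v))[c]; l=L[c]
        for i in(1,2,3): e+=((r==i)!=(l==i)).sum()
        e+=.5*((r==4)&(l!=4)).sum()
    return e
for yaw0 in(0.1,0.1+np.pi):
    v=[]
    for k in("large","medium","small"): v+=list(onplane(ps[1],uv[k],H0[k])[0][:2])
    v=np.array(v+[yaw0,.005]); best=None
    for rep in range(4):
        S=np.vstack([v]+[v+d for d in np.diag([.01]*6+[.1,.005])*(1 if rep%2==0 else -.6)])
        r=minimize(cost,v,method="Nelder-Mead",options=dict(initial_simplex=S,maxiter=600,xatol=1e-5,fatol=.5)); v=r.x
    print(yaw0,r.fun,np.round(v,4))
# hook
sil=[bot.silhouettes("stand",ps[0])[0]["region"],bot.silhouettes("stand",ps[1])[0]["region"]]
base=box((-65,85),(-55,55),(-190,-178)); post=box((58,74),(-10,10),(-190,12))
def cyl(x0,x1,r): 
    a=np.linspace(0,2*np.pi,16); return np.array([[x,r*np.cos(t),r*np.sin(t)] for x in(x0,x1) for t in a])/1000
def rh(p,v):
    img=np.zeros(p["image"].shape[:2],np.uint8)
    for P in(base,post,cyl(-86,60,4),cyl(v[3]*1000,v[3]*1000+8,20),box((-90,-82),(-4,4),(0,13))): hull(img,proj(p,place(P,v[0],v[1],.19,v[2])),1)
    return img
def ch(v): return sum(((rh(p,v)>0)!=s).sum() for p,s in zip(ps,sil))+1e4*max(0,abs(v[3]-.02)-.014)
t=onplane(ps[1],(436,264),.203)[0]; q=onplane(ps[1],(440,183),.19)[0]; print("tip,disc",t,q)
yaw=np.arctan2(*(q-t)[1::-1]); v=np.array([t[0]+.086*np.cos(yaw),t[1]+.086*np.sin(yaw),yaw,.02])
for rep in range(4):
    S=np.vstack([v]+[v+d for d in np.diag([.008,.008,.1,.006])*(1 if rep%2==0 else -.6)])
    v=minimize(ch,v,method="Nelder-Mead",options=dict(initial_simplex=S,xatol=1e-5,fatol=.5)).x
print("hook",np.round(v,4),ch(v),[s.sum() for s in sil])
for n,p in zip("st",ps):
    im=cv2.cvtColor(p["image"],cv2.COLOR_RGB2BGR)
    cs,_=cv2.findContours(rh(p,v),0,2); cv2.drawContours(im,cs,-1,(255,0,255),1)
    for P in(cyl(-86,60,.1),): 
        a=proj(p,place(P,v[0],v[1],.19,v[2])); cv2.line(im,tuple(int(x) for x in a[0]),tuple(int(x) for x in a[-1]),(0,255,255),1)
    c=im[170:400,140:290] if n=="s" else im[130:290,360:480]
    cv2.imwrite(f"pics/h{n}.png",cv2.resize(c,(400,600)) )
a=cv2.imread("pics/hs.png");b=cv2.imread("pics/ht.png");cv2.imwrite("pics/hh.png",np.hstack([a,b]))
E
python3 fit1.py
```

```text
[np.int64(17844), np.int64(2561), np.int64(1331), np.int64(638), np.int64(1426)]
[np.int64(9602), np.int64(1238), np.int64(806), np.int64(563), np.int64(791)]
0.1 2485.0 [0.5673 0.1487 0.4449 0.144  0.509  0.1479 0.0871 0.0092]
3.241592653589793 4119.0 [0.5757 0.1508 0.4601 0.1437 0.5121 0.145  3.2432 0.0108]
tip,disc [ 0.54464865 -0.14837892  0.203     ] [ 0.66212255 -0.17560771  0.19      ]
hook [ 0.6289 -0.1696 -0.2246  0.0259] 691.0 [np.int64(8063), np.int64(6033)]
```

View pics/hh.png

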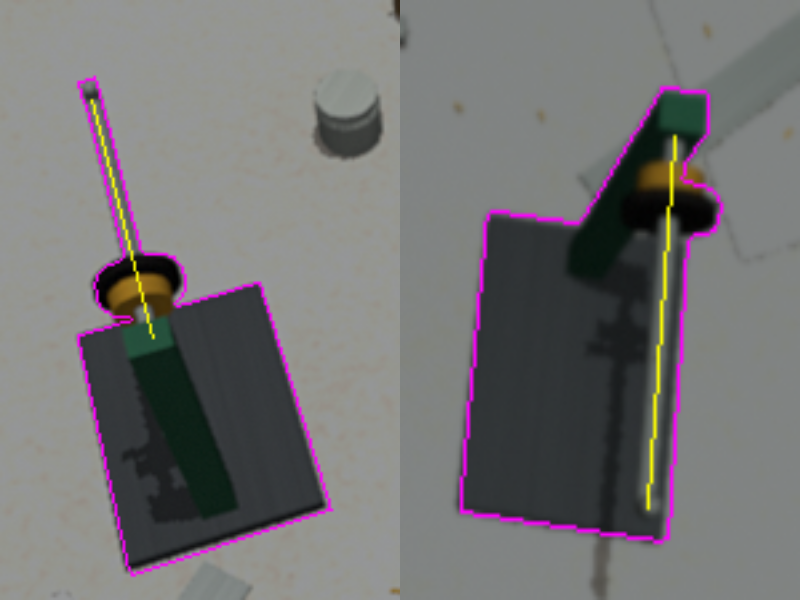

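```bash
cat > to.py <<'E'
import sys; from h import *
# to.py x y z heading step_mm : suggest rows (tool pointing down, tool x heading)
x,y,z,hd=map(float,sys.argv[1:5]); step=float(sys.argv[5]) if len(sys.argv)>5 else 45
s=bot.read_state(); M=R.from_rotvec(s["eef_rot"]); p=np.array(s["eef_pos"])
T=R.from_rotvec(np.pi*np.array([np.cos(hd/2),np.sin(hd/2),0])); d=np.array([x,y,z])-p
rel=(M.inv()*T).as_rotvec()
n=max(1,int(np.ceil(max(np.linalg.norm(d)*1000/step,np.linalg.norm(rel)/.14))))
for i in range(n):
    print([np.round((M*R.from_rotvec(rel*i/n)).inv().apply(d/n)*1000,1).tolist(),np.round(rel/n,3).tolist()])
print("t",round(float(s["t"]),2),"pos",np.round(p*1000,1),"heading",round(float(np.arctan2(*M.as_matrix()[1::-1,0])),3),"F",np.round(s["wrist_force"],1),"open",round(float(s["opening"]),4),"gf",round(float(s["grasp_force"]),1))
E
python3 to.py .567 .149 .45 -3.05
```

```text
[[-30.7, 32.0, -2.4], [0.0, 0.0, 0.015]]
[[-30.2, 32.5, -2.4], [0.0, 0.0, 0.015]]
[[-29.7, 32.9, -2.4], [0.0, 0.0, 0.015]]
[[-29.2, 33.3, -2.4], [0.0, 0.0, 0.015]]
[[-28.7, 33.8, -2.4], [0.0, 0.0, 0.015]]
[[-28.2, 34.2, -2.4], [0.0, 0.0, 0.015]]
[[-27.7, 34.6, -2.4], [0.0, 0.0, 0.015]]
[[-27.2, 35.0, -2.4], [0.0, 0.0, 0.015]]
[[-26.7, 35.4, -2.4], [0.0, 0.0, 0.015]]
[[-26.2, 35.8, -2.4], [0.0, 0.0, 0.015]]
[[-25.6, 36.2, -2.4], [0.0, 0.0, 0.015]]
[[-25.1, 36.5, -2.4], [0.0, 0.0, 0.015]]
[[-24.6, 36.9, -2.4], [0.0, 0.0, 0.015]]
[[-24.0, 37.3, -2.4], [0.0, 0.0, 0.015]]
[[-23.5, 37.6, -2.4], [0.0, 0.0, 0.015]]
[[-22.9, 37.9, -2.4], [0.0, 0.0, 0.015]]
[[-22.4, 38.3, -2.4], [0.0, 0.0, 0.015]]
[[-21.8, 38.6, -2.4], [0.0, 0.0, 0.015]]
[[-21.2, 38.9, -2.4], [0.0, 0.0, 0.015]]
t 1.2 pos [ 244.5 -629.1  404.7] heading -2.771 F [-0.5 -0.1  0.2] open 0.0876 gf 0.0
```

```bash
python3 -m inch '[[[-30,32,-5],[0,0,0.015],-1],[[-30,32,-5],[0,0,0.015],-1],[[-30,33,-5],[0,0,0.015],-1],[[-29,33,-5],[0,0,0.015],-1],[[-29,34,-5],[0,0,0.015],-1]]'
python3 -m inch '[[[-28,34,-5],[0,0,0.015],-1],[[-28,35,-5],[0,0,0.015],-1],[[-27,35,-5],[0,0,0.015],-1],[[-27,35,-5],[0,0,0.015],-1],[[-26,36,0],[0,0,0.015],-1]]'
python3 -m inch '[[[-26,36,0],[0,0,0.015],-1],[[-25,36,0],[0,0,0.015],-1],[[-25,37,0],[0,0,0.015],-1],[[-24,37,0],[0,0,0.015],-1],[[-23,38,0],[0,0,0.015],-1]]'
python3 -m inch '[[[-23,38,0],[0,0,0.015],-1],[[-22,38,0],[0,0,0.015],-1],[[-22,38,0],[0,0,0.015],-1],[[-21,38,0],[0,0,0.015],-1],[[0,0,0],[0,0,0],-1]]'
python3 - <<'E'
from h import *
p=bot.read_camera("wrist"); save(p,"w1.png"); import pickle; pickle.dump(p,open("w1.pkl","wb"))
print(p["eye"],p["fx"])
for l in("large_grip","small_grip","medium_grip","large","small","medium"): print(l,[(round(float(x["score"]),2),np.round(x["bbox"],1).tolist()) for x in bot.silhouettes(l,p)[:2]])
E
python3 to.py .567 .149 .339 -3.05
```

```text
t: 1.7
eef_pos: [0.3295, -0.4235, 0.43]
eef_rot: [-0.461, 3.107, -0.0]
wrist_force: [1.4, 1.2, 0.2]
opening: 0.0876
grasp_force: 0.0
t: 2.2
eef_pos: [0.4149, -0.2188, 0.4508]
eef_rot: [-0.345, 3.12, -0.001]
wrist_force: [1.5, -0.1, 1.6]
opening: 0.0874
grasp_force: 0.0
t: 2.7
eef_pos: [0.5007, -0.0146, 0.4501]
eef_rot: [-0.228, 3.132, 0.0]
wrist_force: [0.6, -1.3, -0.8]
opening: 0.0878
grasp_force: 0.0
t: 3.2
eef_pos: [0.5706, 0.1494, 0.4486]
eef_rot: [0.139, -3.138, 0.0]
wrist_force: [0.1, 0.4, -1.0]
opening: 0.0874
grasp_force: 0.0
[0.48666344 0.14208998 0.42809513] 383.49104025453664
large_grip [(0.69, [318.7, 223.1, 107.0, 75.1])]
small_grip [(0.61, [322.5, 149.4, 63.0, 44.0])]
medium_grip [(0.61, [324.8, 70.8, 87.3, 63.2]), (0.33, [48.4, 230.8, 96.8, 148.1])]
large [(0.64, [320.8, 222.8, 107.9, 71.1]), (0.46, [325.0, 120.7, 121.4, 161.0])]
small [(0.63, [321.0, 149.1, 65.4, 42.4])]
medium [(0.89, [324.8, 69.9, 90.8, 66.3])]
[[0.5, 1.6, 37.1], [0.0, 0.0, -0.002]]
[[0.5, 1.6, 37.1], [0.0, 0.0, -0.002]]
[[0.5, 1.6, 37.1], [0.0, 0.0, -0.002]]
t 3.55 pos [568.8 144.3 450.2] heading -3.057 F [-0.6 -0.2 -0.7] open 0.0875 gf 0.0
```

View pics/w1.png

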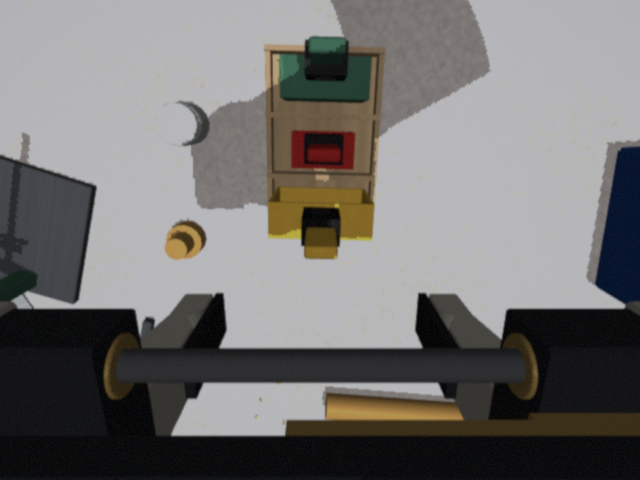

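The wrist view shows all three scoops in line with the tool. The yellow grip is at (320,243), red at (323,150) and green at (326,55), with the open sides towards the robot. I'll refine the fit with this picture added.

```bash
cat > fit2.py <<'E'
from fit import *
import pickle; ps=pickle.load(open("ps.pkl","rb"))+[pickle.load(open("w1.pkl","rb"))]
Ls=[labels(p) for p in ps]; crops=[(slice(75,245),slice(270,410)),(slice(250,380),slice(190,290)),(slice(20,280),slice(255,395))]
W=[1,1,1]
ks=("large","medium","small")
def unpack(v): return {k:(v[2*i],v[2*i+1],H0[k]+v[7],v[6]) for i,k in enumerate(ks)}
def cost(v,sep=False):
    out=[]
    for p,L,c in zip(ps,Ls,crops):
        r=render(p,unpack(v))[c]; l=L[c]; e=sum(((r==i)!=(l==i)).sum() for i in(1,2,3))+.5*((r==4)&(l!=4)).sum(); out.append(e)
    return out if sep else sum(out)
v=np.array([.5673,.1487,.4449,.144,.509,.1479,.087,.006])
for rep in range(6):
    S=np.vstack([v]+[v+d for d in np.diag([.008]*6+[.06,.005])*(1,-.6,.3)[rep%3]])
    r=minimize(cost,v,method="Nelder-Mead",options=dict(initial_simplex=S,maxiter=600,xatol=1e-5,fatol=.5)); v=r.x
print(cost(v,True),np.round(v,4))
ims=[]
for p,c in zip(ps,crops):
    im=cv2.cvtColor(p["image"],cv2.COLOR_RGB2BGR); r=render(p,unpack(v))
    im=im[c]; r=r[c]; f=3 if im.shape[0]<200 else 2
    im=cv2.resize(im,None,fx=f,fy=f); r=cv2.resize(r,None,fx=f,fy=f,interpolation=0)
    for i,col in((1,(255,0,255)),(2,(255,0,255)),(3,(255,255,0)),(4,(255,255,255))):
        cs,_=cv2.findContours((r==i).astype(np.uint8),0,2); cv2.drawContours(im,cs,-1,col,1)
    ims.append(cv2.resize(im,(266,520)) )
cv2.imwrite("pics/f2.png",np.hstack(ims))
E
python3 fit2.py
```

```text
[np.float64(1418.0), np.float64(1185.5), np.float64(3948.0)] [0.5685 0.1496 0.4448 0.142  0.5085 0.1455 0.0855 0.0069]
```

View pics/f2.png

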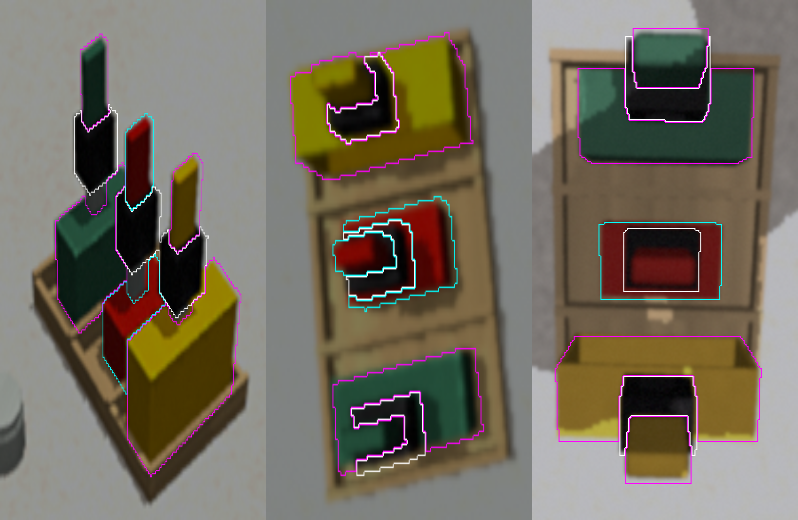

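```bash
python3 -m inch '[[[0,5.4,30],[0,0,0],-0.2],[[0,0,30],[0,0,0],-0.2],[[0,0,28],[0,0,0],-0.2],[[0,0,25],[0,0,0],-0.2],[[0,0,0],[0,0,0],1]]' 40
python3 -m inch '[[[0,0,0],[0,0,0],1],[[0,0,0],[0,0,0],1],[[0,0,0],[0,0,0],1]]'; python3 to.py .5685 .1496 .337 -3.056
```

```text
t: 4.05
eef_pos: [0.5674, 0.1494, 0.3337]
eef_rot: [0.132, -3.134, 0.003]
wrist_force: [-0.9, -0.3, 0.8]
opening: 0.053
grasp_force: 0.0
t: 4.35
eef_pos: [0.569, 0.1507, 0.3384]
eef_rot: [-0.135, 3.136, 0.002]
wrist_force: [0.3, -0.5, -0.2]
opening: 0.0289
grasp_force: 0.0
[[0.6, -1.1, 1.4], [0.001, 0.003, 0.0]]
t 4.35 pos [569.  150.7 338.4] heading -3.056 F [ 0.3 -0.5 -0.2] open 0.0289 gf 0.0
```

```bash
python3 -m inch '[[[0,0,0],[0,0,0],1],[[0,0,0],[0,0,0],1],[[0,0,0],[0,0,0],1],[[0,0,0],[0,0,0],1]]'
python3 -m inch '[[[0,0,-5],[0,0,0],1],[[0,0,-20],[0,0,0],1],[[0,0,-25],[0,0,0],1],[[0,0,-23],[0,0,0],1],[[0,0,0],[0,0,0],1]]'; python3 to.py .45 -.10 .41 -3.36
python3 - <<'E'
from h import *
# targets in world: TCP such that scoop origin at hook +dx
hk=np.array([.6289,-.1696]);y=-.2246;u=np.array([np.cos(y),np.sin(y)])
for d in(-.065,-.13,-.16): print(d,hk+d*u)
E
```

```text
t: 4.75
eef_pos: [0.5689, 0.1507, 0.3377]
eef_rot: [-0.135, 3.137, 0.0]
wrist_force: [-1.4, -1.5, 6.3]
opening: 0.0218
grasp_force: 40.0
t: 5.25
eef_pos: [0.5692, 0.151, 0.4127]
eef_rot: [-0.135, 3.134, 0.003]
wrist_force: [1.4, 0.5, -3.4]
opening: 0.0216
grasp_force: 40.0
[[20.1, -34.3, 0.2], [0.0, 0.001, 0.044]]
[[18.5, -35.1, 0.3], [0.0, 0.001, 0.044]]
[[17.0, -35.9, 0.3], [0.0, 0.001, 0.044]]
[[15.4, -36.6, 0.3], [0.0, 0.001, 0.044]]
[[13.8, -37.2, 0.3], [0.0, 0.001, 0.044]]
[[12.2, -37.8, 0.3], [0.0, 0.001, 0.044]]
[[10.5, -38.3, 0.4], [0.0, 0.001, 0.044]]
t 5.25 pos [569.2 151.  412.7] heading -3.055 F [ 1.4  0.5 -3.4] open 0.0216 gf 40.0
-0.065 [ 0.56553259 -0.15512343]
-0.13 [ 0.50216517 -0.14064686]
-0.16 [ 0.47291868 -0.13396537]
```

```bash
python3 to.py .487 -.137 .4067 -3.366 38
```

```text
[[13.3, -35.0, 0.6], [0.0, 0.001, 0.039]]
[[12.0, -35.5, 0.6], [0.0, 0.001, 0.039]]
[[10.6, -35.9, 0.7], [0.0, 0.001, 0.039]]
[[9.2, -36.3, 0.7], [0.0, 0.001, 0.039]]
[[7.8, -36.6, 0.7], [0.0, 0.001, 0.039]]
[[6.3, -36.9, 0.7], [0.0, 0.001, 0.039]]
[[4.9, -37.1, 0.7], [0.0, 0.001, 0.039]]
[[3.5, -37.3, 0.7], [0.0, 0.001, 0.039]]
t 5.25 pos [569.2 151.  412.7] heading -3.055 F [ 1.4  0.5 -3.4] open 0.0216 gf 40.0
```

```bash
python3 -m inch '[[[13.3,-35,0.6],[0,0,0.039],1],[[12,-35.5,0.6],[0,0,0.039],1],[[10.6,-36,0.7],[0,0,0.039],1],[[9.2,-36.3,0.7],[0,0,0.039],1],[[7.8,-36.6,0.7],[0,0,0.039],1]]'
python3 -m inch '[[[6.3,-37,0.7],[0,0,0.039],1],[[4.9,-37,0.7],[0,0,0.039],1],[[3.5,-37.3,0.7],[0,0,0.039],1],[[0,0,0],[0,0,0],1],[[0,0,0],[0,0,0],1]]'
cat > fit3.py <<'E'
import sys; from fit import *
k=sys.argv[1]; HK=np.array([.6289,-.1696]); HY=-.2246
s=bot.read_state(); M=R.from_rotvec(s["eef_rot"]).as_matrix(); g=np.array(s["eef_pos"])+M@[0,0,.2037]
yaw0=np.arctan2(-M[1,0],-M[0,0]); print("tool says origin",np.round(g,4),"yaw",round(yaw0,4))
ps=[bot.read_camera("scene"),bot.read_camera("top")]
Ls=[labels(p) for p in ps]; cr=[]
for p in ps:
    uv=np.vstack([proj(p,place(P,*g,yaw0)) for P in(PAN[k],G)]); a=uv.min(0).astype(int)-8; b=uv.max(0).astype(int)+9; cr.append((slice(max(a[1],0),b[1]),slice(max(a[0],0),b[0])))
def cost(v,sep=False):
    o=[]
    for p,L,c in zip(ps,Ls,cr):
        r=render(p,{k:tuple(v)})[c]; l=L[c]; vis=np.ones(l.shape,bool)
        e=((r==C[k])!=(l==C[k])).sum(); o.append(e)
    return o if sep else sum(o)
v=np.array([*g,yaw0])
for rep in range(5):
    S=np.vstack([v]+[v+d for d in np.diag([.005]*3+[.05])*(1,-.6,.3)[rep%3]])
    v=minimize(cost,v,method="Nelder-Mead",options=dict(initial_simplex=S,xatol=1e-5,fatol=.5)).x
d=v[:2]-HK; c,sn=np.cos(HY),np.sin(HY)
print(cost(v,True),"scoop",np.round(v,4)," in hook frame: x,y,z",np.round([d@[c,sn],d@[-sn,c],v[2]-.19],4),"dyaw",round(v[3]-HY,4))
d=g[:2]-HK; print("tool in hook frame",np.round([d@[c,sn],d@[-sn,c],g[2]-.19],4))
ims=[]
for p,cc in zip(ps,cr):
    im=cv2.cvtColor(p["image"],cv2.COLOR_RGB2BGR); r=render(p,{k:tuple(v)})
    im=cv2.resize(im,None,fx=3,fy=3); r=cv2.resize(r,None,fx=3,fy=3,interpolation=0)
    for i in(C[k],4):
        cs,_=cv2.findContours((r==i).astype(np.uint8),0,2); cv2.drawContours(im,cs,-1,(255,0,255),1)
    ys=max(0,cc[0].start-30)*3; xs=max(0,cc[1].start-20)*3; ims.append(cv2.copyMakeBorder(im[ys:ys+500,xs:xs+400],0,max(0,ys+500-1440),0,max(0,xs+400-1920),0))
cv2.imwrite("pics/g_%s.png"%(sys.argv[2]),np.hstack(ims))
E
python3 fit3.py large a
```

```text
t: 5.75
eef_pos: [0.5159, -0.0305, 0.405]
eef_rot: [-0.174, -3.135, -0.0]
wrist_force: [0.2, -0.9, -2.9]
opening: 0.0218
grasp_force: 40.0
t: 6.25
eef_pos: [0.4854, -0.1381, 0.4031]
eef_rot: [-0.358, -3.119, -0.001]
wrist_force: [0.5, 0.7, -3.2]
opening: 0.0217
grasp_force: 40.0
tool says origin [ 0.485  -0.1379  0.1994] yaw -0.2284
[np.int64(646), np.int64(1689)] scoop [ 0.4808 -0.139   0.1973 -0.1639]  in hook frame: x,y,z [-0.1512 -0.0031  0.0073] dyaw 0.0607
tool in hook frame [-0.1473 -0.0012  0.0094]
```

View pics/g_a.png

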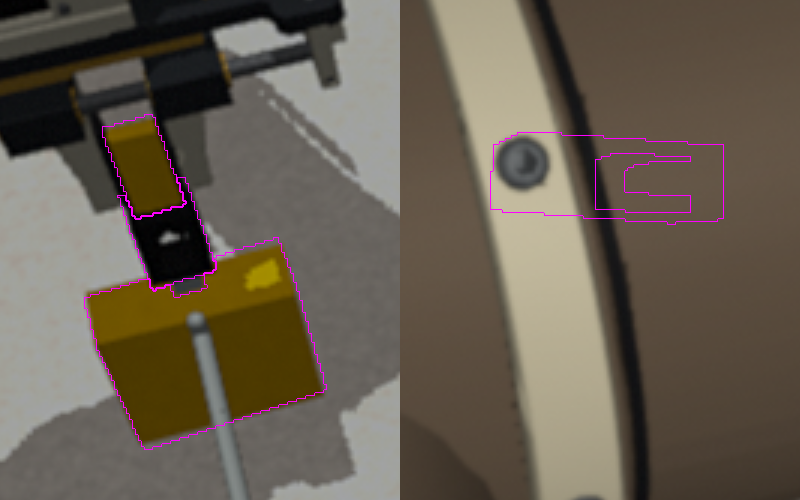

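The scene crop shows the scoop at the tip with its eye block just behind the hook's tip at (196,318). The top view is blocked by the arm, so I refit with the scene picture alone.

```bash
sed -i 's/^ps=\[.*/ps=[bot.read_camera("scene")]/; s/e=((r==C\[k\])!=(l==C\[k\])).sum()/e=((r==C[k])!=(l==C[k])).sum()+((r==4)\&(l!=4)).sum()/' fit3.py
sed -i 's/^for rep in range(5):/full=lambda w:np.array([w[0],w[1],g[2],w[2]]); c0=cost; v=v[[0,1,3]]\nfor rep in range(5):/; s/np.diag(\[.005\]\*3+\[.05\])/np.diag([.005]*2+[.05])/; s/minimize(cost,v/minimize(lambda w:c0(full(w)),v/; s/^d=v\[:2\]-HK/v=full(v); d=v[:2]-HK/' fit3.py
python3 fit3.py large b
```

```text
tool says origin [ 0.4858 -0.1369  0.1998] yaw -0.2261
[np.int64(729)] scoop [ 0.4831 -0.1376  0.1998 -0.1973]  in hook frame: x,y,z [-0.1493 -0.0012  0.0098] dyaw 0.0273
tool in hook frame [-0.1468  0.      0.0098]
```

```bash
python3 -m inch '[[[0,0.6,-3.5],[0,0,0],1],[[-15,0,0],[0,0,0],1],[[-15,0,0],[0,0,0],1],[[-12,0,0],[0,0,0],1],[[0,0,0],[0,0,0],1]]'; python3 fit3.py large c
```

```text
t: 6.9
eef_pos: [0.5291, -0.1463, 0.4071]
eef_rot: [-0.354, -3.121, 0.001]
wrist_force: [0.9, -0.9, -3.2]
opening: 0.0217
grasp_force: 40.0
tool says origin [ 0.529  -0.1464  0.2034] yaw -0.2262
[np.int64(865)] scoop [ 0.5261 -0.1472  0.2034 -0.2119]  in hook frame: x,y,z [-0.1051 -0.0011  0.0134] dyaw 0.0127
tool in hook frame [-0.1026  0.0004  0.0134]
```

```bash
python3 -m inch '[[[-10,0.3,0],[0,0,0],1],[[-10,0,0],[0,0,0],1],[[-10,0,0],[0,0,0],1],[[-9,0,0],[0,0,0],1],[[0,0,0],[0,0,0],1]]'; python3 -m inch '[[[0,0,4],[0,0,0],1],[[0,0,4],[0,0,0],1],[[0,0,2],[0,0,0],1],[[0,0,0],[0,0,0],1]]'; python3 fit3.py large d
```

```text
t: 7.45
eef_pos: [0.5664, -0.1549, 0.4074]
eef_rot: [-0.355, -3.121, 0.0]
wrist_force: [-0.9, -0.1, -3.9]
opening: 0.0217
grasp_force: 40.0
t: 7.85
eef_pos: [0.5648, -0.1546, 0.3974]
eef_rot: [-0.354, -3.121, 0.0]
wrist_force: [0.5, 0.3, -3.5]
opening: 0.0218
grasp_force: 40.0
tool says origin [ 0.5647 -0.1546  0.1937] yaw -0.2262
[np.int64(1196)] scoop [ 0.5619 -0.1554  0.1937 -0.2156]  in hook frame: x,y,z [-0.0685 -0.0011  0.0037] dyaw 0.009
tool in hook frame [-0.066   0.0003  0.0037]
```

View pics/g_d.png

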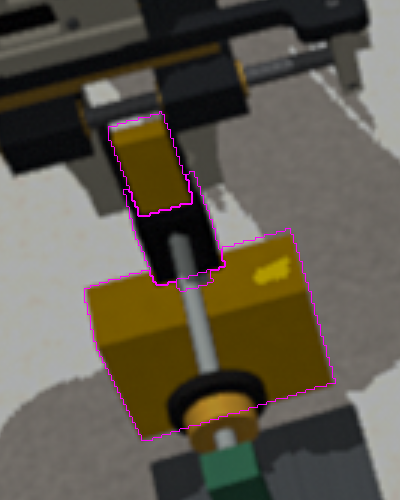

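The arm rod comes out of the eye block at (180,240), so the scoop is threaded. I lower it until the roof bears.

```bash
python3 -m inch '[[[0,0,1.5],[0,0,0],1],[[0,0,0],[0,0,0],1]]';python3 -m inch '[[[0,0,1],[0,0,0],1],[[0,0,0],[0,0,0],1]]';python3 -m inch '[[[0,0,1],[0,0,0],1],[[0,0,0],[0,0,0],1]]'
```

```text
t: 8.1
eef_pos: [0.5651, -0.1546, 0.3963]
eef_rot: [0.354, 3.121, 0.0]
wrist_force: [0.3, 0.9, -2.3]
opening: 0.0215
grasp_force: 40.0
t: 8.3
eef_pos: [0.5652, -0.1546, 0.3952]
eef_rot: [0.355, 3.121, 0.0]
wrist_force: [-0.6, -0.3, -2.8]
opening: 0.0218
grasp_force: 40.0
t: 8.5
eef_pos: [0.5654, -0.1545, 0.3949]
eef_rot: [0.354, 3.121, 0.0]
wrist_force: [-1.3, 2.2, 1.5]
opening: 0.0217
grasp_force: 40.0
```

```bash
cat > st.py <<'E'
from h import *
HK=np.array([.6289,-.1696]); HY=-.2246; c,sn=np.cos(HY),np.sin(HY)
s=bot.read_state(); d=np.array(s["eef_pos"])[:2]-HK; f=s["wrist_force"]
print("   t %.2f hook x %.1f y %.1f z %.1f | F along %.1f lat %.1f z %.1f"%(s["t"],1e3*d@[c,sn],1e3*d@[-sn,c],1e3*s["eef_pos"][2],f[0]*c+f[1]*sn,-f[0]*sn+f[1]*c,f[2]))
E
python3 -m inch '[[[0,0,-0.7],[0,0,0],1],[[-10,0,0],[0,0,0],1],[[-10,0,0],[0,0,0],1],[[-10,0,0],[0,0,0],1],[[0,0,0],[0,0,0],1]]' >/dev/null; python3 st.py
python3 -m inch '[[[-10,0,0],[0,0,0],1],[[-10,0,0],[0,0,0],1],[[0,0,0],[0,0,0],1]]' >/dev/null; python3 st.py
```

```text
t 9.00 hook x -33.5 y 0.5 z 394.6 | F along 0.8 lat 1.5 z -1.5
   t 9.30 hook x -14.0 y 0.4 z 394.6 | F along 0.7 lat 0.6 z -2.2
```

Free sliding. Next I feel for the stop at 20 mm/s.

```bash
python3 -m inch '[[[-4,0,0],[0,0,0],1],[[-4,0,0],[0,0,0],1],[[-3,0,0],[0,0,0],1],[[0,0,0],[0,0,0],1]]' >/dev/null; python3 st.py
python3 -m inch '[[[-2,0,0],[0,0,0],1],[[-2,0,0],[0,0,0],1],[[-2,0,0],[0,0,0],1],[[0,0,0],[0,0,0],1]]' >/dev/null; python3 st.py
```

```text
t 9.70 hook x -4.2 y 0.3 z 394.8 | F along -0.4 lat -0.4 z -3.1
   t 10.10 hook x 1.8 y 0.3 z 394.9 | F along -0.8 lat -0.3 z -2.8
```

```bash
python3 -m inch '[[[-2,0,0],[0,0,0],1],[[-2,0,0],[0,0,0],1],[[0,0,0],[0,0,0],1]]' >/dev/null; python3 st.py
python3 -m inch '[[[-1.5,0,0],[0,0,0],1],[[-1.5,0,0],[0,0,0],1],[[0,0,0],[0,0,0],1]]' >/dev/null; python3 st.py
python3 -m inch '[[[-1,0,0],[0,0,0],1],[[-1,0,0],[0,0,0],1],[[0,0,0],[0,0,0],1]]' >/dev/null; python3 st.py
```

```text
t 10.40 hook x 5.8 y 0.3 z 394.9 | F along -0.2 lat 0.6 z -3.3
   t 10.70 hook x 8.8 y 0.3 z 394.9 | F along 0.3 lat -0.2 z -2.1
   t 11.00 hook x 10.7 y 0.3 z 395.0 | F along -1.2 lat -0.1 z -3.9
```

```bash
python3 -m inch '[[[-1,0,0],[0,0,0],1],[[-1,0,0],[0,0,0],1],[[0,0,0],[0,0,0],1]]' >/dev/null; python3 st.py
python3 -m inch '[[[-1,0,0],[0,0,0],1],[[-1,0,0],[0,0,0],1],[[0,0,0],[0,0,0],1]]' >/dev/null; python3 st.py
```

```text
t 11.30 hook x 12.7 y 0.3 z 395.0 | F along 0.0 lat -0.5 z -3.3
   t 11.60 hook x 14.7 y 0.3 z 395.0 | F along 0.2 lat -0.5 z -2.4
```

```bash
python3 -m inch '[[[-1,0,0],[0,0,0],1],[[-1,0,0],[0,0,0],1],[[0,0,0],[0,0,0],1]]' >/dev/null; python3 st.py
python3 -m inch '[[[-1,0,0],[0,0,0],1],[[0,0,0],[0,0,0],1]]' >/dev/null; python3 st.py
```

```text
t 11.90 hook x 16.5 y 0.3 z 394.9 | F along -1.2 lat -1.2 z -1.7
   t 12.10 hook x 17.2 y 0.2 z 394.9 | F along -4.6 lat -0.0 z -1.2
```

```bash
python3 -m inch '[[[-0.5,0,0],[0,0,0],1],[[0,0,0],[0,0,0],1]]' >/dev/null; python3 st.py
```

```text
t 12.30 hook x 17.5 y 0.2 z 394.9 | F along -5.9 lat -0.4 z 0.9
```

```bash
python3 -m inch '[[[-0.6,0,0],[0,0,0],1],[[0,0,0],[0,0,0],1],[[0,0,0],[0,0,0],1]]' >/dev/null; python3 st.py;  python3 -m inch '[[[0,0,0],[0,0,0],1],[[0,0,0],[0,0,0],1]]' >/dev/null; python3 st.py
```

```text
t 12.60 hook x 17.9 y 0.2 z 394.9 | F along -6.8 lat 0.2 z 0.9
   t 12.80 hook x 17.9 y 0.2 z 394.9 | F along -6.8 lat 0.5 z 0.9
```

```bash
python3 -m inch '[[[-0.7,0,-0.2],[0,0,0],1],[[0,0,0],[0,0,0],1],[[0,0,0],[0,0,0],1],[[0,0,0],[0,0,0],1]]' >/dev/null; python3 st.py;  python3 -m inch '[[[0,0,0],[0,0,0],1],[[0,0,0],[0,0,0],1],[[0,0,0],[0,0,0],1],[[0,0,0],[0,0,0],1]]' >/dev/null; python3 st.py; python3 -m inch '[[[0,0,0],[0,0,0],1],[[0,0,0],[0,0,0],1],[[0,0,0],[0,0,0],1],[[0,0,0],[0,0,0],1]]' >/dev/null; python3 st.py
```

```text
t 13.20 hook x 18.3 y 0.2 z 394.9 | F along -7.0 lat 0.2 z 0.6
   t 13.60 hook x 18.3 y 0.2 z 394.9 | F along -7.7 lat -0.0 z 0.9
   t 14.00 hook x 18.3 y 0.2 z 394.9 | F along -7.9 lat 1.0 z 0.3
```

```bash
python3 -m inch '[[[0.8,0,0],[0,0,0],1],[[0.8,0,0],[0,0,0],1],[[0,0,0],[0,0,0],1]]' >/dev/null; python3 st.py;  python3 -m inch '[[[0,0,0],[0,0,0],-0.2],[[0,0,0],[0,0,0],-0.2],[[0,0,0],[0,0,0],-0.2],[[0,0,0],[0,0,0],-0.2]]'; python3 -m inch '[[[0,0,-10],[0,0,0],-0.2],[[0,0,-20],[0,0,0],-0.2],[[0,0,-25],[0,0,0],-0.2]]' >/dev/null; python3 st.py; python3 to.py .4448 .142 .42 -3.056 42
```

```text
t 14.30 hook x 17.3 y 0.2 z 394.9 | F along -5.4 lat 0.1 z -1.4
t: 14.7
eef_pos: [0.6467, -0.1733, 0.3956]
eef_rot: [0.354, 3.12, -0.0]
wrist_force: [-0.5, -1.2, 0.3]
opening: 0.048
grasp_force: 0.0
   t 15.00 hook x 17.7 y 0.3 z 450.7 | F along -0.1 lat -0.1 z -0.1
[[29.7, 29.1, 3.4], [-0.0, -0.0, -0.035]]
[[28.6, 30.1, 3.4], [-0.0, -0.0, -0.035]]
[[27.6, 31.1, 3.4], [-0.0, -0.0, -0.035]]
[[26.5, 32.0, 3.4], [-0.0, -0.0, -0.035]]
[[25.4, 32.9, 3.4], [-0.0, -0.0, -0.035]]
[[24.2, 33.8, 3.4], [-0.0, -0.0, -0.035]]
[[23.0, 34.6, 3.4], [-0.0, -0.0, -0.035]]
[[21.8, 35.4, 3.4], [-0.0, -0.0, -0.035]]
[[20.6, 36.1, 3.4], [-0.0, -0.0, -0.035]]
t 15.0 pos [ 646.3 -173.3  450.7] heading 2.915 F [-0.1 -0.1 -0.1] open 0.0524 gf 0.0
```

```bash
python3 -m inch '[[[29.7,29,3.4],[0,0,-0.035],-0.2],[[28.6,30,3.4],[0,0,-0.035],-0.2],[[27.6,31,3.4],[0,0,-0.035],-0.2],[[26.5,32,3.4],[0,0,-0.035],-0.2],[[25.4,33,3.4],[0,0,-0.035],-0.2]]' >/dev/null
python3 -m inch '[[[24.2,33.8,3.4],[0,0,-0.035],-0.2],[[23,34.6,3.4],[0,0,-0.035],-0.2],[[21.8,35.4,3.4],[0,0,-0.035],-0.2],[[20.6,36,3.4],[0,0,-0.035],-0.2],[[0,0,0],[0,0,0],-0.2]]' >/dev/null
python3 to.py .4448 .142 .328 -3.056 95
python3 - <<'E'
from h import *
a=bot.read_camera("scene"); b=bot.read_camera("top")
A=cv2.resize(a["image"][170:400,140:290],(390,598));B=cv2.resize(b["image"][130:330,330:480],(400,533));B=cv2.copyMakeBorder(B,0,65,0,0,0)
cv2.imwrite("pics/chk1.png",cv2.cvtColor(np.hstack([A,B]),cv2.COLOR_RGB2BGR))
E
```

```text
[[-2.1, -2.4, 92.5], [0.002, 0.001, 0.009]]
t 16.0 pos [442.4 144.1 420.5] heading -3.047 F [-0.1 -0.1  0. ] open 0.0525 gf 0.0
```

View pics/chk1.png

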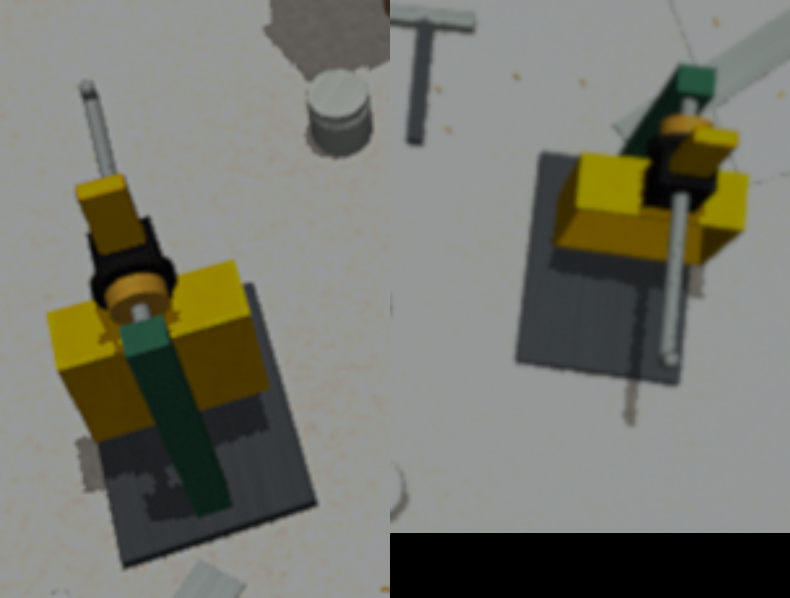

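The yellow scoop hangs against the disc, with its open side towards the tip. Next I grasp the green one.

```bash
python3 -m inch '[[[-2,-2.4,30],[0,0,0.009],-0.2],[[0,0,30],[0,0,0],-0.2],[[0,0,32],[0,0,0],-0.2],[[0,0,0],[0,0,0],-0.2]]' >/dev/null; python3 to.py .4448 .142 .328 -3.056
python3 -m inch '[[[0,0,0],[0,0,0],1],[[0,0,0],[0,0,0],1],[[0,0,0],[0,0,0],1],[[0,0,0],[0,0,0],1],[[0,0,0],[0,0,0],1]]' 40;python3 -m inch '[[[0,0,0],[0,0,0],1],[[0,0,0],[0,0,0],1]]'
```

```text
[[0.8, 4.7, -3.5], [-0.003, -0.006, -0.008]]
t 16.5 pos [446.  137.3 324.5] heading -3.064 F [-0.4 -0.5 -0.2] open 0.0524 gf 0.0
t: 17.0
eef_pos: [0.4465, 0.1392, 0.3282]
eef_rot: [-0.125, 3.138, 0.001]
wrist_force: [-1.8, 0.8, 5.7]
opening: 0.0216
grasp_force: 40.0
t: 17.2
eef_pos: [0.4467, 0.1393, 0.3282]
eef_rot: [-0.126, 3.138, 0.001]
wrist_force: [-0.3, 1.1, 5.3]
opening: 0.0221
grasp_force: 40.0
```

```bash
python3 -m inch '[[[0,0,-5],[0,0,0],1],[[0,0,-20],[0,0,0],1],[[0,0,-30],[0,0,0],1],[[0,0,-29],[0,0,0],1]]'; python3 to.py .497 -.1405 .411 -3.367 38
```

```text
t: 17.6
eef_pos: [0.446, 0.1387, 0.4119]
eef_rot: [0.125, -3.137, 0.002]
wrist_force: [0.4, 0.8, -2.5]
opening: 0.0215
grasp_force: 39.9
[[-3.6, -35.3, 0.1], [-0.0, -0.0, 0.038]]
[[-4.9, -35.1, 0.1], [-0.0, -0.0, 0.038]]
[[-6.3, -34.9, 0.1], [-0.0, -0.0, 0.038]]
[[-7.6, -34.7, 0.1], [-0.0, -0.0, 0.038]]
[[-8.9, -34.3, 0.1], [-0.0, -0.0, 0.038]]
[[-10.2, -34.0, 0.1], [-0.0, -0.0, 0.038]]
[[-11.5, -33.6, 0.1], [-0.0, -0.0, 0.038]]
[[-12.8, -33.1, 0.1], [-0.0, -0.0, 0.038]]
t 17.6 pos [446.  138.7 411.9] heading -3.062 F [ 0.4  0.8 -2.5] open 0.0215 gf 39.9
```

```bash
python3 -m inch '[[[-3.6,-35.3,0],[0,0,0.038],1],[[-4.9,-35,0],[0,0,0.038],1],[[-6.3,-35,0],[0,0,0.038],1],[[-7.6,-34.7,0],[0,0,0.038],1],[[-8.9,-34.3,0],[0,0,0.038],1]]' >/dev/null
python3 -m inch '[[[-10.2,-34,0],[0,0,0.038],1],[[-11.5,-33.6,0],[0,0,0.038],1],[[-12.8,-33,0],[0,0,0.038],1],[[0,0,0],[0,0,0],1],[[0,0,0],[0,0,0],1]]' >/dev/null
python3 fit3.py medium m1; python3 st.py; python3 to.py .501 -.1405 .4085 -3.366
```

```text
tool says origin [ 0.4969 -0.1407  0.207 ] yaw -0.2263
[np.int64(720)] scoop [ 0.4939 -0.1411  0.207  -0.1676]  in hook frame: x,y,z [-0.138  -0.0023  0.017 ] dyaw 0.057
tool in hook frame [-0.1351 -0.0013  0.017 ]
   t 18.65 hook x -134.8 y -0.6 z 410.9 | F along -0.3 lat 0.1 z -1.6
[[-3.6, 0.4, 2.4], [-0.0, -0.002, -0.001]]
t 18.65 pos [ 497.4 -140.1  410.9] heading 2.917 F [-0.3  0.1 -1.6] open 0.0218 gf 40.0
```

```bash
python3 -m inch '[[[-8,1.3,2.6],[0,0,0],1],[[-10,0,0],[0,0,0],1],[[-10,0,0],[0,0,0],1],[[-4,0,0],[0,0,0],1],[[0,0,0],[0,0,0],1]]' >/dev/null; python3 fit3.py medium m2; python3 st.py
```

```text
tool says origin [ 0.5299 -0.1457  0.2049] yaw -0.2239
[np.int64(1028)] scoop [ 0.5261 -0.1455  0.2049 -0.1922]  in hook frame: x,y,z [-0.1055  0.0006  0.0149] dyaw 0.0324
tool in hook frame [-0.1018  0.0012  0.0149]
   t 19.20 hook x -102.1 y 1.1 z 408.6 | F along -0.6 lat -0.7 z -2.8
```

```bash
python3 -m inch '[[[-10,-0.5,0],[0,0,0],1],[[-10,0,0],[0,0,0],1],[[-10,0,0],[0,0,0],1],[[-8,0,0],[0,0,0],1],[[0,0,0],[0,0,0],1]]' >/dev/null; python3 st.py; python3 -m inch '[[[0,0,4],[0,0,0],1],[[0,0,4],[0,0,0],1],[[0,0,3],[0,0,0],1],[[0,0,0],[0,0,0],1]]' >/dev/null; python3 st.py; python3 -m inch '[[[0,0,1],[0,0,0],1],[[0,0,0],[0,0,0],1]]' >/dev/null; python3 st.py
```

```text
t 19.70 hook x -63.2 y 0.5 z 408.5 | F along 0.0 lat 0.4 z -3.5
   t 20.10 hook x -64.8 y 0.4 z 397.4 | F along 0.6 lat 0.1 z -3.0
   t 20.30 hook x -64.5 y 0.5 z 397.1 | F along -0.4 lat 0.6 z -2.8
```

```bash
python3 -m inch '[[[0,0,1],[0,0,0],1],[[0,0,0],[0,0,0],1]]' >/dev/null; python3 st.py;python3 -m inch '[[[0,0,1],[0,0,0],1],[[0,0,0],[0,0,0],1]]' >/dev/null; python3 st.py
```

```text
t 20.50 hook x -64.5 y 0.5 z 395.9 | F along 0.4 lat -0.8 z -2.9
   t 20.70 hook x -64.5 y 0.4 z 394.8 | F along -0.2 lat -0.4 z -2.9
```

```bash
python3 -m inch '[[[0,0,1],[0,0,0],1],[[0,0,0],[0,0,0],1]]' >/dev/null; python3 st.py;python3 -m inch '[[[0,0,0.6],[0,0,0],1],[[0,0,0],[0,0,0],1]]' >/dev/null; python3 st.py
```

```text
t 20.90 hook x -64.4 y 0.5 z 394.3 | F along -0.7 lat 0.8 z -0.7
   t 21.10 hook x -64.3 y 0.6 z 394.0 | F along -0.8 lat 2.3 z 3.3
```

```bash
python3 -m inch '[[[0,0,-0.9],[0,0,0],1],[[-10,0,0],[0,0,0],1],[[-12,0,0],[0,0,0],1],[[-10,0,0],[0,0,0],1],[[0,0,0],[0,0,0],1]]' >/dev/null; python3 st.py
python3 -m inch '[[[-6,0,0],[0,0,0],1],[[-5,0,0],[0,0,0],1],[[-4,0,0],[0,0,0],1],[[0,0,0],[0,0,0],1]]' >/dev/null; python3 st.py
python3 -m inch '[[[-2,0,0],[0,0,0],1],[[-2,0,0],[0,0,0],1],[[0,0,0],[0,0,0],1]]' >/dev/null; python3 st.py
```

```text
t 21.60 hook x -30.6 y 0.4 z 394.1 | F along 1.8 lat -1.2 z 0.1
   t 22.00 hook x -16.8 y 0.3 z 394.1 | F along -0.2 lat -1.8 z -1.7
   t 22.30 hook x -13.2 y 0.3 z 394.2 | F along -0.7 lat -2.9 z -1.8
```

```bash
python3 -m inch '[[[-2,-0.5,0],[0,0,0],1],[[0,0,0],[0,0,0],1]]' >/dev/null; python3 st.py
python3 -m inch '[[[-1,0,0],[0,0,0],1],[[-1,0,0],[0,0,0],1],[[0,0,0],[0,0,0],1]]' >/dev/null; python3 st.py
```

```text
t 22.50 hook x -11.1 y 0.1 z 394.2 | F along 0.2 lat -1.3 z -1.9
   t 22.80 hook x -9.3 y 0.1 z 394.2 | F along -0.3 lat 0.1 z -2.8
```

```bash
python3 -m inch '[[[-1,0,0],[0,0,0],1],[[-1,0,0],[0,0,0],1],[[0,0,0],[0,0,0],1]]' >/dev/null; python3 st.py
python3 -m inch '[[[-1,0,0],[0,0,0],1],[[0,0,0],[0,0,0],1]]' >/dev/null; python3 st.py
python3 -m inch '[[[-1,0,0],[0,0,0],1],[[0,0,0],[0,0,0],1]]' >/dev/null; python3 st.py
```

```text
t 23.10 hook x -7.2 y 0.1 z 394.3 | F along 0.1 lat -0.6 z -2.6
   t 23.30 hook x -6.3 y 0.0 z 394.3 | F along 0.5 lat -0.4 z -2.3
   t 23.50 hook x -5.6 y -0.0 z 394.2 | F along -1.5 lat 0.2 z -2.4
```

```bash
python3 -m inch '[[[-0.8,0,0],[0,0,0],1],[[0,0,0],[0,0,0],1]]' >/dev/null; python3 st.py
python3 -m inch '[[[-0.8,0,0],[0,0,0],1],[[0,0,0],[0,0,0],1]]' >/dev/null; python3 st.py
```

```text
t 23.70 hook x -5.1 y -0.0 z 394.1 | F along -6.1 lat 1.9 z 1.5
   t 23.90 hook x -4.7 y -0.1 z 394.1 | F along -6.5 lat 1.3 z 0.9
```

```bash
python3 -m inch '[[[-0.7,0,-0.2],[0,0,0],1],[[0,0,0],[0,0,0],1],[[0,0,0],[0,0,0],1]]' >/dev/null; python3 st.py
python3 -m inch '[[[0,0,0],[0,0,0],1],[[0,0,0],[0,0,0],1]]' >/dev/null; python3 st.py
```

```text
t 24.20 hook x -4.3 y -0.1 z 394.2 | F along -8.3 lat 0.5 z 1.5
   t 24.40 hook x -4.3 y -0.1 z 394.2 | F along -7.9 lat 0.6 z 0.3
```

```bash
python3 -m inch '[[[0,0,0],[0,0,0],1],[[0,0,0],[0,0,0],1],[[0,0,0],[0,0,0],1],[[0,0,0],[0,0,0],1],[[0,0,0],[0,0,0],1]]' >/dev/null; python3 st.py
python3 -m inch '[[[0,0,0],[0,0,0],1],[[0,0,0],[0,0,0],1],[[0,0,0],[0,0,0],1]]' >/dev/null; python3 st.py
python3 -m inch '[[[0.8,0,0],[0,0,0],1],[[0.8,0,0],[0,0,0],1],[[0,0,0],[0,0,0],1]]' >/dev/null; python3 st.py;  python3 -m inch '[[[0,0,0],[0,0,0],-0.2],[[0,0,0],[0,0,0],-0.2],[[0,0,0],[0,0,0],-0.2],[[0,0,0],[0,0,0],-0.2]]'; python3 -m inch '[[[0,0,-10],[0,0,0],-0.2],[[0,0,-20],[0,0,0],-0.2],[[0,0,-25],[0,0,0],-0.2]]' >/dev/null; python3 st.py; python3 to.py .5085 .1455 .42 -3.056 42
```

```text
t 24.90 hook x -4.2 y -0.0 z 394.2 | F along -7.6 lat 2.1 z 1.7
   t 25.20 hook x -4.3 y -0.1 z 394.2 | F along -7.9 lat -0.1 z 2.0
   t 25.50 hook x -4.9 y -0.0 z 394.2 | F along -3.2 lat 1.0 z -2.7
t: 25.9
eef_pos: [0.6246, -0.1686, 0.3949]
eef_rot: [0.351, 3.121, -0.0]
wrist_force: [-0.1, 0.1, -1.0]
opening: 0.0479
grasp_force: 0.0
   t 26.20 hook x -4.8 y -0.1 z 450.0 | F along 0.2 lat 0.3 z 0.1
[[20.3, 31.2, 3.4], [-0.0, -0.0, -0.034]]
[[19.2, 31.8, 3.3], [-0.0, -0.0, -0.034]]
[[18.1, 32.5, 3.3], [-0.0, -0.0, -0.034]]
[[17.0, 33.1, 3.3], [-0.0, -0.0, -0.034]]
[[15.8, 33.7, 3.3], [-0.0, -0.0, -0.034]]
[[14.7, 34.2, 3.3], [-0.0, -0.0, -0.034]]
[[13.5, 34.7, 3.3], [-0.0, -0.0, -0.034]]
[[12.3, 35.1, 3.3], [-0.0, -0.0, -0.034]]
[[11.1, 35.5, 3.3], [-0.0, -0.0, -0.034]]
t 26.2 pos [ 624.2 -168.6  450. ] heading 2.917 F [0.3 0.2 0.1] open 0.0523 gf 0.0
```

```bash
python3 -m inch '[[[20.3,31.2,3.4],[0,0,-0.034],-0.2],[[19.2,31.8,3.4],[0,0,-0.034],-0.2],[[18.1,32.5,3.4],[0,0,-0.034],-0.2],[[17,33,3.4],[0,0,-0.034],-0.2],[[15.8,33.7,3.4],[0,0,-0.034],-0.2]]' >/dev/null
python3 -m inch '[[[14.7,34.2,3.4],[0,0,-0.034],-0.2],[[13.5,34.7,3.4],[0,0,-0.034],-0.2],[[12.3,35,3.4],[0,0,-0.034],-0.2],[[11,35.5,3.4],[0,0,-0.034],-0.2],[[0,0,0],[0,0,0],-0.2]]' >/dev/null
python3 - <<'E'
from h import *
a=bot.read_camera("scene"); b=bot.read_camera("top")
A=cv2.resize(a["image"][170:400,140:290],(390,598));B=cv2.resize(b["image"][130:330,330:480],(400,533));B=cv2.copyMakeBorder(B,0,65,0,0,0)
cv2.imwrite("pics/chk2.png",cv2.cvtColor(np.hstack([A,B]),cv2.COLOR_RGB2BGR))
E
python3 to.py .5085 .1455 .319 -3.056 120
```

```text
[[0.6, -0.9, 100.8], [0.0, 0.001, -0.002]]
t 27.3 pos [508.9 146.4 419.8] heading -3.058 F [ 0.  -0.2  0. ] open 0.0528 gf 0.0
```

View pics/chk2.png

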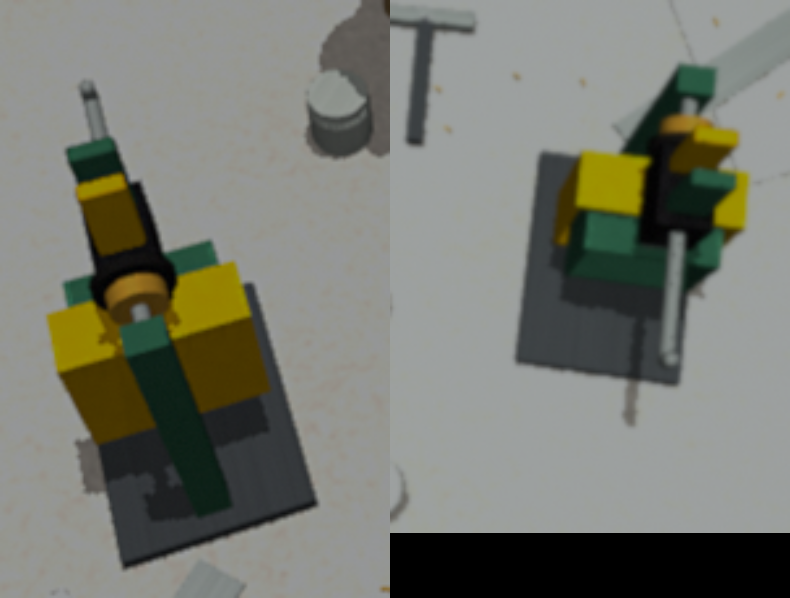

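The green scoop is nested in the yellow one, the eye blocks touching. Next is the red one.

```bash
python3 -m inch '[[[0.6,-0.9,35],[0,0,0],-0.2],[[0,0,35],[0,0,0],-0.2],[[0,0,31],[0,0,0],-0.2],[[0,0,0],[0,0,0],-0.2]]' >/dev/null; python3 st.py
python3 -m inch '[[[0,0,0],[0,0,0],1],[[0,0,0],[0,0,0],1],[[0,0,0],[0,0,0],1],[[0,0,0],[0,0,0],1],[[0,0,0],[0,0,0],1]]' 40;python3 -m inch '[[[0,0,0],[0,0,0],1],[[0,0,0],[0,0,0],1]]'; python3 -m inch '[[[0,0,-5],[0,0,0],1],[[0,0,-20],[0,0,0],1],[[0,0,-35],[0,0,0],1],[[0,0,-32],[0,0,0],1]]'; python3 to.py .497 -.1395 .409 -3.366 38
```

```text
t 27.70 hook x -187.8 y 277.7 z 314.6 | F along 0.4 lat -0.2 z -0.4
t: 28.2
eef_pos: [0.5087, 0.1448, 0.3188]
eef_rot: [-0.129, 3.138, 0.001]
wrist_force: [-0.1, 0.0, 3.2]
opening: 0.0217
grasp_force: 40.0
t: 28.4
eef_pos: [0.5088, 0.1449, 0.3188]
eef_rot: [-0.129, 3.137, 0.001]
wrist_force: [-1.0, -0.2, 5.9]
opening: 0.0217
grasp_force: 40.0
t: 28.8
eef_pos: [0.5082, 0.1445, 0.4106]
eef_rot: [0.128, -3.137, 0.001]
wrist_force: [0.2, 0.3, -1.3]
opening: 0.0216
grasp_force: 40.0
[[4.3, -35.3, 0.2], [-0.0, -0.0, 0.038]]
[[2.9, -35.4, 0.2], [-0.0, -0.0, 0.038]]
[[1.6, -35.5, 0.2], [-0.0, -0.0, 0.038]]
[[0.2, -35.5, 0.2], [-0.0, -0.0, 0.038]]
[[-1.1, -35.5, 0.2], [-0.0, -0.0, 0.038]]
[[-2.5, -35.4, 0.2], [-0.0, -0.0, 0.038]]
[[-3.8, -35.3, 0.2], [-0.0, -0.0, 0.038]]
[[-5.2, -35.1, 0.2], [-0.0, -0.0, 0.038]]
t 28.8 pos [508.2 144.5 410.6] heading -3.06 F [ 0.2  0.3 -1.3] open 0.0216 gf 40.0
```

```bash
python3 -m inch '[[[4.3,-35.3,0.2],[0,0,0.038],1],[[2.9,-35.4,0.2],[0,0,0.038],1],[[1.6,-35.5,0.2],[0,0,0.038],1],[[0.2,-35.5,0.2],[0,0,0.038],1],[[-1.1,-35.5,0.2],[0,0,0.038],1]]' >/dev/null
python3 -m inch '[[[-2.5,-35.4,0.2],[0,0,0.038],1],[[-3.8,-35.3,0.2],[0,0,0.038],1],[[-5.2,-35,0.2],[0,0,0.038],1],[[0,0,0],[0,0,0],1],[[0,0,0],[0,0,0],1]]' >/dev/null
python3 fit3.py small s1; python3 st.py; python3 to.py .501 -.1405 .4085 -3.366
```

```text
tool says origin [ 0.497  -0.1398  0.2042] yaw -0.2242
[np.int64(780)] scoop [ 0.4936 -0.1404  0.2042 -0.1667]  in hook frame: x,y,z [-0.1384 -0.0017  0.0142] dyaw 0.0579
tool in hook frame [-0.1352 -0.0004  0.0142]
   t 29.85 hook x -135.0 y 0.3 z 408.0 | F along 0.2 lat -0.4 z -2.5
[[-3.8, -0.5, -0.5], [0.0, -0.001, 0.001]]
t 29.85 pos [ 497.4 -139.2  408. ] heading 2.919 F [ 0.1 -0.4 -2.5] open 0.0216 gf 40.0
```

```bash
python3 -m inch '[[[-8,0.3,-0.3],[0,0,0],1],[[-10,0,0],[0,0,0],1],[[-10,0,0],[0,0,0],1],[[-4,0,0],[0,0,0],1],[[0,0,0],[0,0,0],1]]' >/dev/null; python3 fit3.py small s2; python3 st.py
```

```text
tool says origin [ 0.5296 -0.1458  0.2043] yaw -0.2219
[np.int64(1126)] scoop [ 0.5257 -0.1466  0.2043 -0.1534]  in hook frame: x,y,z [-0.1057 -0.0006  0.0143] dyaw 0.0712
tool in hook frame [-0.1021  0.0011  0.0143]
   t 30.40 hook x -102.4 y 1.0 z 408.1 | F along -0.7 lat 0.3 z -0.7
```

```bash
python3 -m inch '[[[-10,-0.4,0],[0,0,0],1],[[-10,0,0],[0,0,0],1],[[-10,0,0],[0,0,0],1],[[-8,0,0],[0,0,0],1],[[0,0,0],[0,0,0],1]]' >/dev/null; python3 st.py; python3 -m inch '[[[0,0,5],[0,0,0],1],[[0,0,4],[0,0,0],1],[[0,0,3.5],[0,0,0],1],[[0,0,0],[0,0,0],1]]' >/dev/null; python3 st.py; python3 -m inch '[[[0,0,1],[0,0,0],1],[[0,0,0],[0,0,0],1]]' >/dev/null; python3 st.py
```

```text
t 30.90 hook x -63.6 y 0.5 z 408.1 | F along -0.2 lat 0.2 z -1.5
   t 31.30 hook x -65.2 y 0.5 z 395.4 | F along 0.0 lat -0.3 z -2.5
   t 31.50 hook x -64.8 y 0.5 z 395.1 | F along -0.3 lat 0.6 z -1.8
```

```bash
python3 -m inch '[[[0,0,0.7],[0,0,0],1],[[0,0,0],[0,0,0],1]]' >/dev/null; python3 st.py; python3 -m inch '[[[0,0,0.7],[0,0,0],1],[[0,0,0],[0,0,0],1]]' >/dev/null; python3 st.py
```

```text
t 31.70 hook x -64.8 y 0.5 z 394.4 | F along 0.4 lat -0.1 z -2.3
   t 31.90 hook x -64.7 y 0.6 z 393.9 | F along -0.8 lat 0.7 z -0.4
```

```bash
python3 -m inch '[[[-4,-0.4,-0.2],[0,0,0],1],[[-8,0,0],[0,0,0],1],[[-8,0,0],[0,0,0],1],[[-5,0,0],[0,0,0],1],[[0,0,0],[0,0,0],1]]' >/dev/null; python3 st.py
python3 -m inch '[[[-2,0,0],[0,0,0],1],[[-2,0,0],[0,0,0],1],[[0,0,0],[0,0,0],1]]' >/dev/null; python3 st.py
python3 -m inch '[[[-2,0,0],[0,0,0],1],[[0,0,0],[0,0,0],1]]' >/dev/null; python3 st.py
```

```text
t 32.40 hook x -38.6 y 0.4 z 393.7 | F along 1.3 lat 2.0 z -0.3
   t 32.70 hook x -35.7 y 0.2 z 393.8 | F along -1.9 lat 2.7 z 1.0
   t 32.90 hook x -33.6 y 0.2 z 393.9 | F along -1.2 lat 1.9 z -0.7
```

```bash
python3 -m inch '[[[-1.5,0,-0.4],[0,0,0],1],[[-1,0,0],[0,0,0],1],[[0,0,0],[0,0,0],1]]' >/dev/null; python3 st.py
python3 -m inch '[[[-1,0,0],[0,0,0],1],[[-1,0,0],[0,0,0],1],[[0,0,0],[0,0,0],1]]' >/dev/null; python3 st.py
python3 -m inch '[[[-1,0,0],[0,0,0],1],[[0,0,0],[0,0,0],1]]' >/dev/null; python3 st.py
```

```text
t 33.20 hook x -31.0 y 0.0 z 394.2 | F along 0.1 lat -1.1 z -1.3
   t 33.50 hook x -29.1 y 0.2 z 394.2 | F along 0.8 lat 0.7 z -1.0
   t 33.70 hook x -28.1 y 0.2 z 394.2 | F along 0.8 lat -0.2 z -2.3
```

```bash
python3 -m inch '[[[-0.8,0,0],[0,0,0],1],[[0,0,0],[0,0,0],1]]' >/dev/null; python3 st.py
python3 -m inch '[[[-0.8,0,0],[0,0,0],1],[[0,0,0],[0,0,0],1]]' >/dev/null; python3 st.py
```

```text
t 33.90 hook x -27.5 y 0.2 z 394.2 | F along -0.6 lat 0.2 z -1.5
   t 34.10 hook x -27.1 y 0.2 z 394.2 | F along -4.2 lat 1.3 z 1.0
```

```bash
python3 -m inch '[[[-0.8,0,0],[0,0,0],1],[[0,0,0],[0,0,0],1]]' >/dev/null; python3 st.py
python3 -m inch '[[[-0.8,0,-0.2],[0,0,0],1],[[0,0,0],[0,0,0],1]]' >/dev/null; python3 st.py
```

```text
t 34.30 hook x -26.8 y 0.1 z 394.1 | F along -7.9 lat 1.2 z 2.1
   t 34.50 hook x -26.5 y 0.1 z 394.2 | F along -9.4 lat 1.6 z 3.8
```

```bash
python3 -m inch '[[[0.2,0,-0.2],[0,0,0],1],[[0,0,0],[0,0,0],1],[[0,0,0],[0,0,0],1],[[0,0,0],[0,0,0],1]]' >/dev/null; python3 st.py
python3 -m inch '[[[0,0,0],[0,0,0],1],[[0,0,0],[0,0,0],1],[[0,0,0],[0,0,0],1],[[0,0,0],[0,0,0],1]]' >/dev/null; python3 st.py
python3 -m inch '[[[0,0,0],[0,0,0],1],[[0,0,0],[0,0,0],1],[[0,0,0],[0,0,0],1]]' >/dev/null; python3 st.py
```

```text
t 34.90 hook x -26.6 y 0.2 z 394.2 | F along -7.9 lat 1.4 z 1.6
   t 35.30 hook x -26.6 y 0.1 z 394.1 | F along -8.9 lat 1.3 z 1.7
   t 35.60 hook x -26.6 y 0.1 z 394.1 | F along -6.9 lat 1.7 z 2.8
```

```bash
python3 -m inch '[[[0.8,0,0],[0,0,0],1],[[0.8,0,0],[0,0,0],1],[[0,0,0],[0,0,0],1]]' >/dev/null; python3 st.py;  python3 -m inch '[[[0,0,0],[0,0,0],-0.2],[[0,0,0],[0,0,0],-0.2],[[0,0,0],[0,0,0],-0.2],[[0,0,0],[0,0,0],-0.2]]'; python3 -m inch '[[[0,0,-10],[0,0,0],-0.2],[[0,0,-20],[0,0,0],-0.2],[[0,0,-25],[0,0,0],-0.2]]' >/dev/null; python3 st.py
python3 -m inch '[[[20,30,0],[0,0,0],-0.2],[[20,35,0],[0,0,0],-0.2],[[20,35,0],[0,0,0],-0.2],[[20,35,0],[0,0,0],-0.2],[[0,30,0],[0,0,0],-0.2]]' >/dev/null
python3 -m inch '[[[0,35,0],[0,0,0],-0.2],[[0,30,0],[0,0,0],-0.2],[[0,0,0],[0,0,0],-0.2]]'
python3 - <<'E'
from h import *
a=bot.read_camera("scene"); b=bot.read_camera("top")
A=cv2.resize(a["image"][170:400,140:290],(390,598));B=cv2.resize(b["image"][130:330,330:480],(400,533));B=cv2.copyMakeBorder(B,0,65,0,0,0)
cv2.imwrite("pics/chk3.png",cv2.cvtColor(np.hstack([A,B]),cv2.COLOR_RGB2BGR))
E
```

```text
t 35.90 hook x -27.2 y 0.2 z 394.3 | F along -3.9 lat -0.0 z -2.2
t: 36.3
eef_pos: [0.6031, -0.1635, 0.395]
eef_rot: [0.348, 3.121, -0.0]
wrist_force: [-0.7, -0.3, -0.3]
opening: 0.048
grasp_force: 0.0
   t 36.60 hook x -26.9 y 0.2 z 450.2 | F along 0.6 lat -0.0 z 1.1
t: 37.4
eef_pos: [0.5761, 0.0815, 0.4503]
eef_rot: [0.344, 3.122, 0.001]
wrist_force: [0.2, -0.8, -0.5]
opening: 0.0525
grasp_force: 0.0
```

View pics/chk3.png

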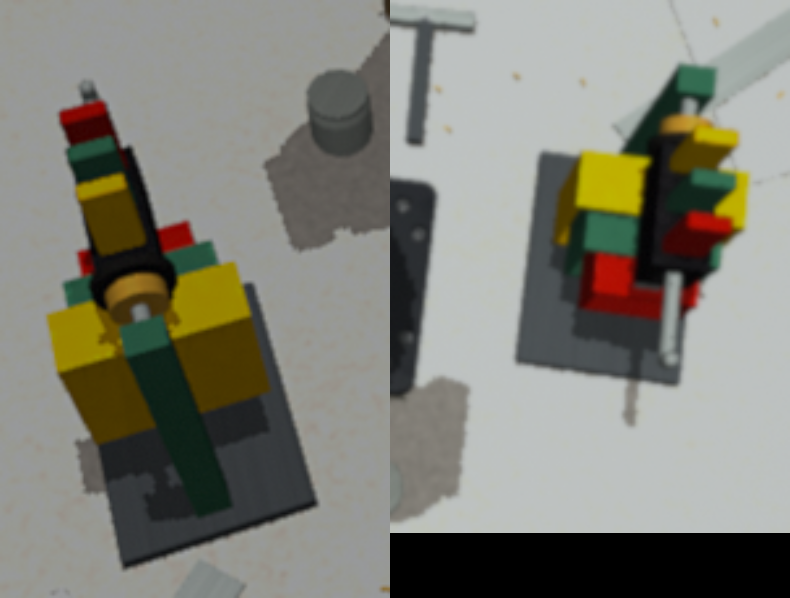

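All three hang nested, with their eye blocks face to face and the robot clear of them. I'm handing the job in.

```bash
python3 -c "
from bench import bot; print(bot.job_done())"
```

```text
the job is handed in; nothing more can be done
None
```

The large yellow, medium green and small red scoops hang nested on the hook, open sides to the tip; each was pressed home at about 8 N (peak reading 9.4 N) for about a second, the other things on the bench were left alone, and I handed the job in at about 37.5 s.

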